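Wind the biscuit-mould press open and unload the board

ROBOT

A 6-joint arm with a two-finger parallel gripper is mounted at the origin on the work surface. World frame = base frame: x ahead of the robot, y to its left, z up, the work surface at z = 0. Lengths are in m, angles in rad, forces in N, time in s.
With the tool pointing down it reaches from about 0.3 to 0.875 m from the base axis. Payload 6.4 kg.
Tool frame: the origin (TCP) lies between the finger pads; the fingertips stand ctrl.tip_extent ahead of it and the grasp point (between the pads) is the TCP (ctrl.tip_extent is the distance from the TCP to the fingertips, in m); z points along the fingers, y is the line along which they close (so a half turn about z gives the same grasp; the last joint's range is limited). The gripper opens to 85 mm and grips with 20 to 120 N. Pads are 22 mm wide; open, the fingers measure 114 mm over their backs; the gripper's body (76 mm by 85 mm) begins 54 mm behind the grasp point. The pads swing forward as they close: fully open they stand 13 mm farther back than shut.
Start: joints at [-1.484, 0.181, 1.607, -0, 1.354, -0.206], TCP at [0.166, -0.551, 0.25] pointing down, gripper open.
Joint ranges: [-2.99, 2.99], [-0.89, 2.07], [0.3, 2.58], [-1.14, 4.28], [0, 2.63], [-3.12, 3.12]. Speed limits (rad/s): [2.57, 2.57, 3.01, 3.14, 3.14, 3.14].

INTERFACE

Orientations are given as a unit quaternion [w, x, y, z].
In Python, from bench import ctrl gives the robot as it stands.
- The arm moves only by the tool send_rows, never from a script. Its arguments are lists of equal length, an entry for each row: "dr": the turn, a rotation vector about the tool's x, y, z in units of 6 degrees (1.0 is 6 degrees), a list of three; "xyz": the shift along the tool's x, y, z in cm, a list of three; "jaw": the opening in per cent of the stroke, from 0 (shut) to 100 (fully open). In form: {"dr": [[wx, wy, wz], ...], "xyz": [[dx, dy, dz], ...], "jaw": [jaw, ...]}. A call has exactly 8 rows; each row is the pose to reach, as a shift and turn from the pose commanded when the call began, along the tool's axes at that moment; what a row does not reach only later rows make up. A row lasts 1/8 s, in which the tool goes at most 62.5 mm and 10.7 degrees, less where a joint would pass 70% of its speed; a pose out of reach is approached as far as the arm can. A call with a gripper value outside its range is refused whole. The fingers move at their own pace and stop on an object; the grip force is fixed at half the most. Time passes only in rows, so rows that repeat a pose let the fingers close, or fill a call up. It gives the time, the measured TCP pose, the force, the opening and the grip force at its end, in the units of the state.
- ctrl.get_obs(): the state, without advancing time (a new reading comes with each control period).
- ctrl.camera(name): name is "side" or "top" or "wrist"; returns the picture (480x640x3 uint8, red, green, blue); there is no depth.
- ctrl.calibration(name): a dict with "camera_matrix" (3x3 intrinsics, pixels), "world_from_camera" (4x4, takes a point from camera to world coordinates). Camera axes: x right, y up, looking along -z (the intrinsics and any distortion apply to the point x, -y, -z); pixel columns grow to the right and rows downward; lengths in m; the calibration is good to about 2 mm. The wrist camera is an equidistant fisheye: a pixel r from the principal point sees the ray r / f radians off the axis. A picture is of the moment at which its call begins: read the wrist's pose just before it. calibration takes no time and is no camera call; for the wrist camera it gives the pose at the moment of the call.
- ctrl.hand_in(): hands the job in; it is judged then, once.
The state is a dict: "time_s": time; "q": joint angles; "dq": joint speeds; "joint_efforts": joint torques, N m; "eef_pos": TCP position; "eef_rot": TCP orientation; "wrist_force": force on the tool from outside, world axes, zero at the start; "torque": the same for the moment, N m; "opening": opening from 0.0 (shut) to 1.0 (fully open); "grasp_force": force on a finger pad.
Only numpy, scipy, OpenCV 4.12 (cv2) and the standard library are available. Lean on these libraries where they do the work, as an engineer would, in place of code of your own. Each camera call takes 0.05 s, during which the arm holds its last target. There are 200 camera calls.

TASK

Stand the loose crank on the press's square spindle so that it is fully down, let go of it, then take it by its yellow handle and wind it clockwise (seen from above) until the red roller carriage is right at the end of its travel. Then flip the yellow-knobbed hold-down finger up so that it stays up, and only after that lift the carved wooden board out and lay it gently, flat, inside the white tray. Leave the crank fully down on the spindle and the finger up, and do not disturb the icing bottle, the sprinkle jar, the cocoa tin or the pencil case.

Things in the scene. Friction and masses are not known exactly. Their poses are not given: they have to be found in the camera images.
- crank_hub (a point): Loose balanced steel crank, about 0.28 kg, standing on its hub: point on the hub's axis 20 mm above its underside; z up, +x along the arm to the yellow handle. Hub: square block 24 x 24 x 40 mm high with a 32 x 32 mm flange on its lowest 8 mm. Grip the hub from above across its flats at y = +-12 mm, about 34 mm above the underside; the narrower arm on top passes between the fingers.
- crank_foot (a point): Centre of the underside of the crank's hub (axes as crank_hub): mouth of its square socket, 14.4 mm wide, 40 mm deep, sides parallel to x and y. The arm lies on the hub, 18 mm wide, 40 to 54 mm above this point, x = -45 to +70 mm; a round counterweight 24 mm across stands on it at x = -40 mm, top at 64 mm.
- crank_knob (a point): Middle of the crank's upright yellow handle, a cylinder 24 mm across and 42 mm high that spins freely on the arm, 60 mm from the hub's axis along the crank's +x, 76 mm above the hub's underside (22 mm above the arm's top). Held by it alone, the crank's own turn is not controlled.
- spindle_foot (a point): Press's upright square spindle: point on its axis at the red gearbox's top face (70 mm above the table), where the crank's underside sits when fully down; turns with it. Shaft 12 x 12 mm, sides parallel to this x and y, 26 mm high plus a 5 mm cone. The crank fits in any of the four quarter positions, with about 0.2 rad of play. Gearbox 70 x 80 mm in plan.
- spindle (a joint): Turn of the spindle, rad, growing clockwise seen from above; 0 to 13.8 (end stop, carriage home). Starts between 1.0 and 3.5, stays where it is left; needs about 0.1 N m. One turn moves the carriage by 50 mm.
- carriage (a joint): Travel of the roller carriage along the press's -y, m: 0 with the roller over the board's middle, 0.110 at the end of travel (clear of the board). Driven by the spindle only.
- carriage_top (a point): Centre of the top of the red bridge-shaped roller carriage, 85 mm above the table; the bridge is 138 mm wide across the bed, 40 mm long. Its roller clears the board.
- bed (a point): Fixed frame of the press: centre of the board's place, 49 mm above the table. The bed runs along y (+y to the hold-down finger, -y to the carriage's end of travel), gearbox on the -x side. Bed rail 34 mm wide, top 40 mm above the table: the board overhangs it by 6 mm at both sides. Base plate 160 x 300 mm, 15 mm thick; slide rails at x = +-66 mm, 21 mm high. Stop 6 mm high at the board's -y end.
- holddown (a joint): Angle of the hold-down finger, rad: 0 resting on the board, growing as it is lifted, end stop at 1.65. Over-centre spring: below 0.7 it snaps down (about 5 N at its knob to lift), above 0.7 it swings up by itself to 1.65 and stays there.
- holddown_knob (a point): Centre of the finger's yellow knob, a disc 22 mm in diameter, 16 mm thick, its axis across the bed (bed x), 94 mm above the table while the finger is down; it can be pinched from above on its two flat faces and turns between the pads.
- holddown_hinge (a point): Fixed point on the finger's hinge axis (along bed x), 66 mm above the table, 100 mm from the bed's centre along +y; same axes as the bed. The knob starts 34 mm before it (-y) and 28 mm above it and swings up and over it. Steel cheeks beside it are 74 mm high, 33 mm wide in all.
- board_mid (a point): Centre (half-way up) of the loose carved wooden mould board, 46 (x) x 150 (y) x 18 (z) mm, about 0.14 kg, on the bed under the finger, 9 mm above the bed rail's top.
- tray: White shallow tray, fixed, 200 (x) x 140 (y) mm, origin at the centre of its underside; floor 4 mm above the table, rim 12 mm high, walls 4 mm. Empty.
- bottle: White icing bottle with red cap, 52 mm across, 130 mm high, origin at its underside. Bystander.
- jar: Amber sprinkle jar with yellow cap, 60 mm across, 110 mm high, origin at its underside. Bystander.
- pencilcase: Blue pencil case, 50 (x) x 140 (y) x 45 mm high, origin at its underside. Bystander.
- tin: Green cocoa tin with white lid, 64 mm across, 120 mm high, origin at its underside. Bystander.
Mind the look-alikes: they are no part of the job. What is meant by the part that bears board_mid is not pink, and is the larger of those in its own colour.

How it is judged:
By the outcome, as a careful person would: the job done as asked, in the order asked, and still so for the second after the job is handed in, with the robot touching nothing.
It also fails if it takes over 72 s, if anything falls off the work surface, if the arm or the gripper's body presses on something with over 40 N, if the wrist force passes 120 N, or if a joint passes its speed limit or range.

## Working session

There is one attempt and no reset: what is moved stays moved. The work goes in short steps, Python scripts to look and compute and a tool call to move; the robot and the scene stay as the last step left them, time stands still between calls to the robot, and variables do not carry over. Pictures are saved under pics/ and viewed, at most 10 in all, crops included, and the job is handed in when it is done.

Besides the shell and the picture viewer there is one more tool, called after ">>>" as name(argument=value, ...) on one line, values as JSON. send_rows: Moves the arm, as the interface text tells. Its arguments: {"type":"object","properties":{"dr":{"type":"array","items":{"type":"array","items":{"type":"number"}}},"xyz":{"type":"array","items":{"type":"array","items":{"type":"number"}}},"jaw":{"type":"array","items":{"type":"number"}}},"required":["dr","xyz","jaw"]}

```bash
ls; mkdir -p pics; python3 - <<'E'
from bench import ctrl
import cv2,numpy as np
print(ctrl.tip_extent)
o=ctrl.get_obs();print(o)
for n in("side","top","wrist"):
    c=ctrl.calibration(n);print(n,c)
    cv2.imwrite(f"pics/{n}0.png",ctrl.camera(n)[...,::-1])
E
```

```text
pics
0.019
{'time_s': 0.0, 'q': array([-1.48431266e+00,  1.81539248e-01,  1.60799784e+00, -3.19147570e-05,
        1.35380255e+00, -2.06321958e-01]), 'dq': array([-8.68785524e-04,  7.01479699e-04, -3.51170387e-03, -5.30431583e-05,
        8.46623286e-04, -7.89483932e-04]), 'joint_efforts': array([ 9.23700900e-04, -4.44865179e+01, -3.51333904e+01, -2.13350595e-04,
        9.09615046e-03,  1.53629122e-05]), 'eef_pos': array([ 0.16591761, -0.55000131,  0.24939005]), 'eef_rot': array([-8.72858889e-04,  9.89301356e-01,  1.45883734e-01,  3.67554749e-05]), 'wrist_force': array([ 0.43260706, -0.2679033 , -0.43629942]), 'torque': array([ 0.04434479,  0.00394215, -0.00800044]), 'grasp_force': 0.0, 'opening': 1.0035609956395517}
side {'camera_matrix': array([[461.24406302,   0.        , 314.58734428],
       [  0.        , 461.24406302, 239.97010964],
       [  0.        ,   0.        ,   1.        ]]), 'world_from_camera': array([[ 0.98217816,  0.11130961, -0.15144714,  0.43431514],
       [-0.18789736,  0.6009791 , -0.77686466, -0.73830299],
       [ 0.00454406,  0.79147602,  0.61118333,  0.6
[... 262 characters left out ...]
camera': array([[-0.01603825,  0.99499254, -0.09865407,  0.465762  ],
       [-0.99958926, -0.01361182,  0.02521947,  0.04461457],
       [ 0.02375032,  0.09901803,  0.99480217,  1.2337417 ],
       [ 0.        ,  0.        ,  0.        ,  1.        ]])}
wrist {'camera_matrix': array([[371.64829954,   0.        , 320.90810718],
       [  0.        , 371.64829954, 242.07824912],
       [  0.        ,   0.        ,   1.        ]]), 'world_from_camera': array([[ 0.28866084,  0.91313092,  0.28786603,  0.2398219 ],
       [-0.95742807,  0.27609912,  0.08426609, -0.52871146],
       [-0.00253359, -0.29993534,  0.95395617,  0.37479898],
       [ 0.        ,  0.        ,  0.        ,  1.        ]])}
```

View pics/top0.png

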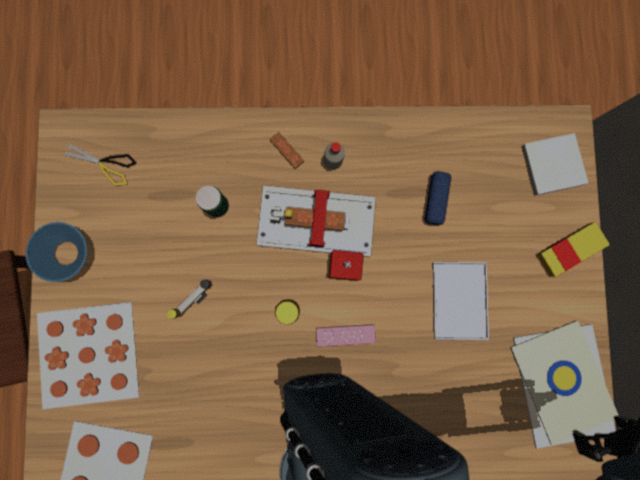

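View pics/side0.png

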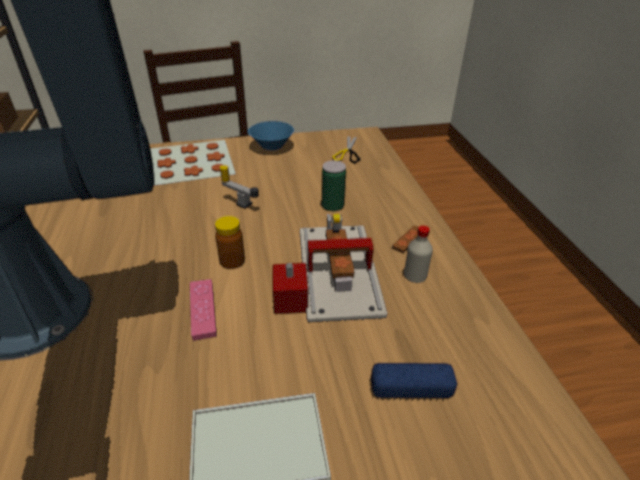

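The top view shows the crank (knob 172,314; hub ~190,298), the press (spindle 347,265, finger 289,213) and the tray (461,300). The side view agrees with this.

```bash
cat > h.py <<'E'
from bench import ctrl
import cv2,numpy as np
from scipy.spatial.transform import Rotation as R
def ray(n,p,c=None):
    c=c or ctrl.calibration(n);K=c["camera_matrix"];T=c["world_from_camera"]
    d=np.array([(p[0]-K[0,2])/K[0,0],(p[1]-K[1,2])/K[1,1]])
    if n=="wrist":
        r=np.hypot(*d);v=np.r_[d/max(r,1e-9)*np.sin(r),np.cos(r)]
    else: v=np.r_[d,1]
    v=v*[1,-1,-1]
    return T[:3,3],T[:3,:3]@v
def at(n,p,z,c=None):
    o,v=ray(n,p,c);return (o+v*(z-o[2])/v[2])
def pose():
    o=ctrl.get_obs();q=o["eef_rot"];return o["eef_pos"],R.from_quat([q[1],q[2],q[3],q[0]])
def cmd(target,xdir_yaw=None):
    """shift in cm in tool axes to reach world target; yaw = wanted world angle of closing (y) axis -> wz units of 6deg"""
    p,r=pose();s=r.inv().apply(np.array(target)-p)*100
    w=None
    if xdir_yaw is not None:
        y=r.as_matrix()[:,1];a=np.arctan2(y[1],y[0]);d=(xdir_yaw-a+np.pi/2)%np.pi-np.pi/2
        # tool z down: world yaw d -> tool rotation
        w=r.inv().as_matrix()@np.array([0,0,d]);
        # also level the tool
        zt=r.as_matrix()[:,2];lev=np.cross(zt,[0,0,-1]);w=w+r.inv().apply(lev)
        w=np.round(np.degrees(w)/6,2)
    return np.round(s,2),w
def blobs(mask,mn=15):
    n,l,s,c=cv2.connectedComponentsWithStats(mask.astype(np.uint8));
    return [(tuple(np.round(c[i],1)),int(s[i,4])) for i in range(1,n) if s[i,4]>=mn]
def hsv(im): return cv2.cvtColor(im,cv2.COLOR_RGB2HSV)
E
python3 - <<'E'
from h import *
im=cv2.imread("pics/top0.png")[...,::-1].copy();H=hsv(im);h,s,v=[H[...,i] for i in range(3)]
print("yel",blobs((h>22)&(h<34)&(s>150)&(v>90)))
print("red",blobs(((h<4)|(h>175))&(s>190)&(v>70)))
w=(s<45)&(v>130)
n,l,st,c=cv2.connectedComponentsWithStats(w.astype(np.uint8))
for i in range(1,n):
    if st[i,4]>300:
        p=np.argwhere(l==i)[:,::-1].astype(np.float32);print("white",st[i],cv2.boxPoints(cv2.minAreaRect(p)).round(1).tolist())
a=cv2.resize(im[180:290,255:385],None,fx=5,fy=5,interpolation=cv2.INTER_CUBIC)[:,:,::-1]
b=cv2.resize(im[270:325,160:220],None,fx=5,fy=5,interpolation=cv2.INTER_CUBIC)[:,:,::-1]
o=np.zeros((550,800,3),np.uint8);o[:550,:650]=a;o[275:,650:]=cv2.resize(b,(150,137))[0:0].sum() if 0 else 0
cv2.imwrite("pics/c1.png",a);
s2=cv2.imread("pics/side0.png")[150:220,205:275];
cv2.imwrite("pics/c2.png",np.hstack([cv2.resize(b,(400,367)),cv2.resize(s2,(367,367),interpolation=cv2.INTER_CUBIC)]))
E
```

```text
yel [((np.float64(112.1), np.float64(174.3)), 153), ((np.float64(288.1), np.float64(212.9)), 32), ((np.float64(588.2), np.float64(240.6)), 872), ((np.float64(552.3), np.float64(261.6)), 308), ((np.float64(278.4), np.float64(307.6)), 33), ((np.float64(171.2), np.float64(313.7)), 65), ((np.float64(563.9), np.float64(377.9)), 354)]
red [((np.float64(335.7), np.float64(146.0)), 32), ((np.float64(318.8), np.float64(217.5)), 571), ((np.float64(565.4), np.float64(253.6)), 449), ((np.float64(345.7), np.float64(265.3)), 744)]
white [ 525  134   63   60 2644] [[524.9000244140625, 143.5], [575.0, 131.0], [587.9000244140625, 182.8000030517578], [537.7999877929688, 195.3000030517578]]
white [196 186  24  23 437] [[196.0, 186.0], [219.0, 186.0], [219.0, 208.0], [196.0, 208.0]]
white [ 257  186  118   70 4664] [[256.1000061035156, 244.60000610351562], [262.1000061035156, 185.0], [375.8999938964844, 196.39999389648438], [369.8999938964844, 256.0]]
white [ 434  262   55   78 3949] [[433.79998779296875, 262.0], [487.0, 261.20001220703125], [488.20001220703125, 339.0], [435.1000061035156, 339.79998779296875]]
white [  37  302  102  107 6485] [[34.099998474121094, 309.6000061035156], [130.89999389648438, 301.79998779296875], [138.89999389648438, 400.6000061035156], [42.099998474121094, 408.5]]
white [ 512  321  106  127 7171] [[508.6000061035156, 338.29998779296875], [592.0, 316.8999938964844], [620.7999877929688, 428.70001220703125], [537.2999877929688, 450.20001220703125]]
white [  61  421   92   59 3379] [[60.599998474121094, 478.8999938964844], [71.5, 420.20001220703125], [152.39999389648438, 435.1000061035156], [141.5, 493.79998779296875]]
```

View pics/c1.png

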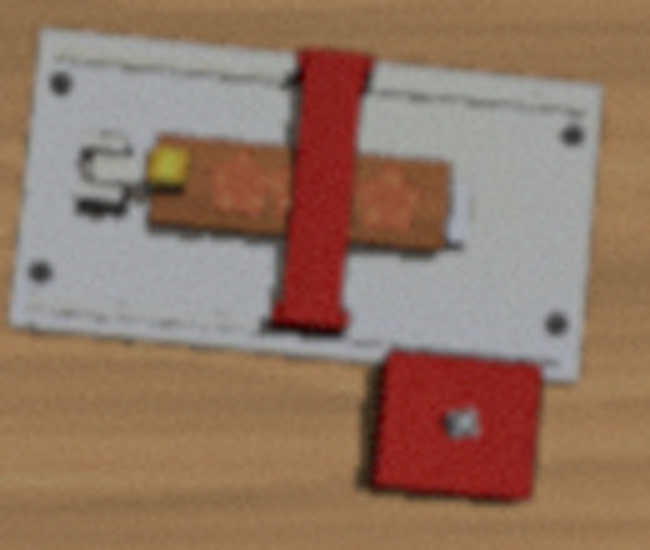

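View pics/c2.png

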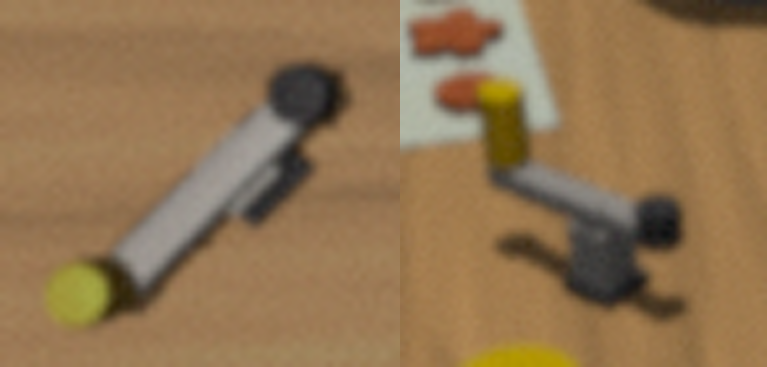

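```bash
python3 - <<'E'
from h import *
t=lambda p,z:at("top",p,z)
k=t((171.4,313.9),.097);w=t((205.7,283.8),.064);print("knob,cw",k,w,np.linalg.norm((k-w)[:2]))
u=(k-w)[:2];ang=np.arctan2(u[1],u[0]);hub=w[:2]+u*.4;print("hub",hub,"ang",np.degrees(ang))
print("spindle",t((347.2,264.6),.097))
g=[t((255+x/5,180+y/5),.07) for x,y in[(390,350),(541,364),(530,499),(374,488)]];print("gb",np.round(g,3).tolist(),np.mean(g,0))
b=[t(p,.015) for p in [(256.1,244.6),(262.1,185),(375.9,196.4),(369.9,256)]]
print("base",np.round(b,3).tolist(),np.mean(b,0))
m=[t((255+x/5,180+y/5),.017) for x,y in[(60,83),(40,272),(557,324),(572,135)]];print("screws",np.round(m,3).tolist(),np.mean(m,0))
d=(m[0]+m[1]-m[2]-m[3])[:2];print("bed y dir deg",np.degrees(np.arctan2(d[1],d[0])))
print("fknob",t((288.6,213),.105))
bd=[t((255+x/5,180+y/5),.058) for x,y in[(157,135),(147,230),(443,252),(453,163)]];print("board",np.round(bd,3).tolist(),np.mean(bd,0))
tr=[t(p,.012) for p in [(433.8,262),(487,261.2),(488.2,339),(435.1,339.8)]];print("tray",np.round(tr,3).tolist(),np.mean(tr,0))
for n,p,z in(("tin",(209,197),.12),("bottle",(336,146),.13),("jar",(285,312),.11),("pc",(438,198),.045)):print(n,t(p,z))
print(cmd([hub[0],hub[1],.25],ang+np.pi/2),pose()[1].as_matrix().round(2))
E
```

```text
knob,cw [0.40413924 0.36275786 0.097     ] [0.47423956 0.28917071 0.064     ] 0.10163229356823793
hub [0.44619943 0.31860557] ang 133.60989258415256
spindle [ 0.51482948 -0.05796686  0.097     ]
gb [[0.553, -0.026, 0.07], [0.545, -0.101, 0.07], [0.478, -0.094, 0.07], [0.485, -0.017, 0.07]] [ 0.51499531 -0.05929326  0.07      ]
base [[0.574, 0.17, 0.015], [0.731, 0.154, 0.015], [0.697, -0.145, 0.015], [0.54, -0.125, 0.015]] [0.63529275 0.01344011 0.015     ]
screws [[0.699, 0.141, 0.017], [0.6, 0.152, 0.017], [0.569, -0.116, 0.017], [0.668, -0.127, 0.017]] [0.63417404 0.01240875 0.017     ]
bed y dir deg 83.44733051597845
fknob [0.64149774 0.08211147 0.105     ]
board [[0.664, 0.089, 0.058], [0.616, 0.095, 0.058], [0.603, -0.054, 0.058], [0.648, -0.06, 0.058]] [0.63273745 0.01722275 0.058     ]
tray [[0.522, -0.293, 0.012], [0.522, -0.433, 0.012], [0.321, -0.426, 0.012], [0.322, -0.288, 0.012]] [ 0.42174729 -0.35967168  0.012     ]
tin [0.68011776 0.27109378 0.12      ]
bottle [ 0.79924208 -0.03440804  0.13      ]
jar [0.40463638 0.09284826 0.11      ]
pc [ 0.68516649 -0.30107232  0.045     ]
(array([ 5.191e+01, -7.509e+01,  7.000e-02]), array([-2.000e-02,  1.000e-02,  1.053e+01])) [[ 0.96  0.29 -0.  ]
 [ 0.29 -0.96  0.  ]
 [ 0.   -0.   -1.  ]]
```

Every point matches the stated sizes: crank spacing 0.102 m, gearbox, base plate and tray. I'll set out now and look at the spindle from close by on the way.

>>> send_rows(dr=[[0,0,-1.6],[0,0,-3.2],[0,0,-4.8],[0,0,-6.4],[0,0,-8],[0,0,-9.7],[0,0,-11.4],[0,0,-13.1]], xyz=[[5,-3.5,0.6],[10,-7,1.2],[15,-10.5,1.8],[20,-14,2.4],[25,-17.5,3],[30,-21,3.6],[35,-24.5,4.2],[40,-28,4.8]], jaw=[100,100,100,100,100,100,100,100])

```text
time_s: 1.15
eef_pos: [0.4691, -0.1653, 0.2022]
eef_rot: [0.0, 0.671, 0.741, -0.0]
wrist_force: [0.3, -1.0, 0.8]
opening: 1.003
grasp_force: 0.0
```

```bash
python3 - <<'E'
from h import *
print(pose()[0],ctrl.get_obs()["q"],cmd([.519,-.098,.19],np.radians(6)))
E
```

```text
[ 0.46907641 -0.16525049  0.20215491] [-5.77773771e-01  5.63778060e-02  1.84712652e+00 -1.27574788e-04
  1.23763179e+00 -6.77361493e-01] (array([6.2 , 5.64, 1.21]), array([ 0.  ,  0.  , -0.05]))
```

>>> send_rows(dr=[[0,0,0],[0,0,0],[0,0,0],[0,0,0],[0,0,0],[0,0,0],[0,0,0],[0,0,0]], xyz=[[2.1,1.9,0.4],[4.2,3.8,0.8],[6.2,5.6,1.2],[6.2,5.6,1.2],[6.2,5.6,1.2],[6.2,5.6,1.2],[6.2,5.6,1.2],[6.2,5.6,1.2]], jaw=[100,100,100,100,100,100,100,100])

```text
time_s: 2.15
eef_pos: [0.518, -0.1005, 0.1904]
eef_rot: [0.0, 0.673, 0.739, 0.0]
wrist_force: [-0.4, 0.9, 0.4]
opening: 0.998
grasp_force: 0.0
```

```bash
python3 - <<'E'
from h import *
import pickle
c=ctrl.calibration("wrist");im=ctrl.camera("wrist");pickle.dump((c,im),open("w1.pkl","wb"))
print(pose()[0])
# predicted pixel of spindle foot
def pix(P):
    T=c["world_from_camera"];K=c["camera_matrix"];q=T[:3,:3].T@(np.array(P)-T[:3,3]);q=q*[1,-1,-1]
    th=np.arctan2(np.hypot(*q[:2]),q[2]);d=q[:2]/np.hypot(*q[:2])*th
    return d*K[0,0]+K[:2,2]
p=pix([.515,-.058,.09]);print(p,pix([.515,-.059,.07]))
x,y=p.astype(int);x0,y0=max(0,x-65),max(0,y-65);print(x0,y0)
cr=im[y0:y0+130,x0:x0+130,::-1]
full=cv2.resize(im[...,::-1],(400,300))
cv2.imwrite("pics/w1.png",np.hstack([cv2.resize(cr,(400,400),interpolation=cv2.INTER_CUBIC),cv2.copyMakeBorder(full,0,100,0,0,0)]))
E
```

```text
[ 0.51800268 -0.10039174  0.1903989 ]
[322.12720579 183.94986692] [321.8723102  181.00193975]
257 118
```

View pics/w1.png

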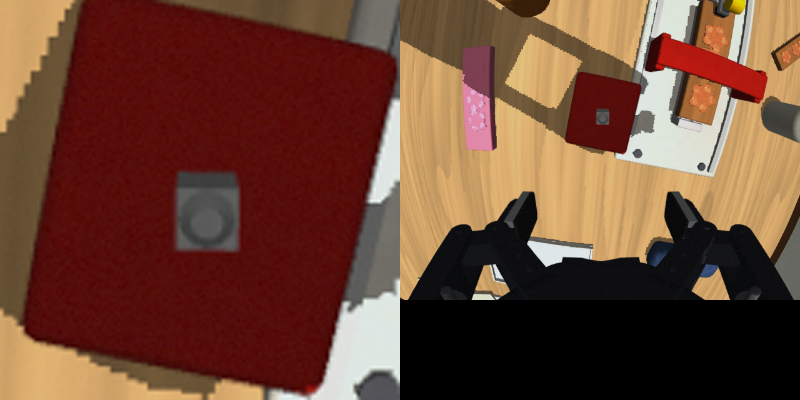

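The shaft's square top shows clearly at crop (177–239, 187–250), about aligned with the image axes. The gearbox is turned about 14° against it.

```bash
python3 - <<'E'
from h import *
import pickle
c,im=pickle.load(open("w1.pkl","rb"))
f=lambda x,y,z:at("wrist",(257+x/3.077-.0,118+y/3.077),z,c)
q=np.array([f(x,y,.096) for x,y in[(177,187),(239,187),(240,250),(177,250)]]);print(q.round(4).tolist(),q.mean(0))
for i in range(4):
    d=q[(i+1)%4]-q[i];print(np.linalg.norm(d).round(4),(np.degrees(np.arctan2(d[1],d[0]))%90).round(1))
print("tip",f(208,223,.101))
g=np.array([f(x,y,.07) for x,y in[(75,-8),(400,58),(318,395),(22,337)]]);print("gb",g.round(3).tolist(),g.mean(0))
p,r=pose();print(cmd([.446+.0,.3186,.20],np.radians(43.6)))
E
```

```text
[[0.5101, -0.0544, 0.096], [0.522, -0.0533, 0.096], [0.5235, -0.0656, 0.096], [0.5112, -0.0668, 0.096]] [ 0.51670214 -0.06003916  0.096     ]
0.012 5.4
0.0124 6.7
0.0123 5.4
0.0124 5.1
tip [ 0.51660315 -0.06008044  0.101     ]
gb [[0.485, -0.018, 0.07], [0.555, -0.025, 0.07], [0.546, -0.102, 0.07], [0.478, -0.095, 0.07]] [ 0.51598715 -0.05982681  0.07      ]
(array([42.39, -3.27, -0.97]), array([ 0.  ,  0.  , -6.38]))
```

```bash
python3 - <<'E'
from h import *
print(cmd([.4738,.2896,.20],np.radians(43.6)))
E
```

```text
(array([39.24, -0.77, -0.97]), array([ 0.  ,  0.  , -6.38]))
```

>>> send_rows(dr=[[0,0,-1],[0,0,-2],[0,0,-3],[0,0,-4],[0,0,-5],[0,0,-6.4],[0,0,-6.4],[0,0,-6.4]], xyz=[[6,-0.1,-0.9],[12,-0.2,-0.9],[18,-0.3,-0.9],[24,-0.5,-0.9],[30,-0.6,-0.9],[36,-0.7,-0.9],[39.2,-0.8,-1],[39.2,-0.8,-1]], jaw=[100,100,100,100,100,100,100,100])

```text
time_s: 3.2
eef_pos: [0.4727, 0.2915, 0.2003]
eef_rot: [-0.0, 0.391, 0.92, 0.0]
wrist_force: [0.1, -0.3, 0.5]
opening: 0.999
grasp_force: 0.0
```

```bash
python3 - <<'E'
from h import *
import pickle
c=ctrl.calibration("wrist");im=ctrl.camera("wrist");pickle.dump((c,im),open("w2.pkl","wb"))
print(pose()[0])
cv2.imwrite("pics/w2.png",cv2.resize(im[20:320,160:480,::-1],(640,600),interpolation=cv2.INTER_CUBIC))
E
```

```text
[0.47304059 0.29009481 0.20015622]
```

View pics/w2.png

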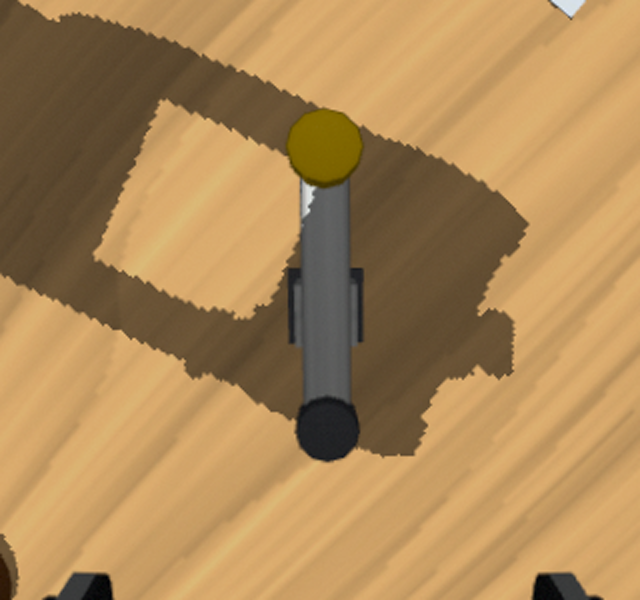

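The knob top is at crop (325,147), the counterweight at (328,428) and the flange centre at (326,306). The crank is lined up with the tool.

```bash
python3 - <<'E'
from h import *
import pickle
c,im=pickle.load(open("w2.pkl","rb"))
f=lambda x,y,z:at("wrist",(160+x/2,20+y/2),z,c)
k=f(325,147,.097);w=f(328,428,.064);u=(k-w)[:2];print(k,w,np.linalg.norm(u));a=np.arctan2(u[1],u[0])
hub=w[:2]+.04*u/np.linalg.norm(u);print("hub",hub,np.degrees(a),"flange",f(326,305.5,.008))
hub=(hub+f(326,305.5,.008)[:2])/2
print(hub,cmd([*hub,.15],a+np.pi/2),cmd([*hub,.034],a+np.pi/2))
E
```

```text
[0.40529008 0.36267378 0.097     ] [0.47423536 0.29317975 0.064     ] 0.09789214567670838
hub [0.44606343 0.32157592] 134.77289299007234 flange [0.44730302 0.32050121 0.008     ]
[0.44668322 0.32103857] (array([4.06, 0.25, 5.01]), array([-0.  ,  0.  , -0.15])) (array([ 4.06,  0.25, 16.61]), array([-0.  ,  0.  , -0.15]))
```

>>> send_rows(dr=[[0,0,-0.1],[0,0,-0.15],[0,0,-0.15],[0,0,-0.15],[0,0,-0.15],[0,0,-0.15],[0,0,-0.15],[0,0,-0.15]], xyz=[[3,0.2,2],[4.1,0.25,6],[4.1,0.25,10],[4.1,0.25,13.5],[4.1,0.25,16],[4.1,0.25,16.6],[4.1,0.25,16.6],[4.1,0.25,16.6]], jaw=[100,100,100,100,100,100,100,0])

```text
time_s: 4.25
eef_pos: [0.448, 0.3209, 0.0357]
eef_rot: [0.001, 0.386, 0.923, 0.001]
wrist_force: [0.0, -1.1, 0.3]
opening: 0.818
grasp_force: 0.0
```

>>> send_rows(dr=[[0,0,0],[0,0,0],[0,0,0],[0,0,0],[0,0,0],[0,0,0],[0,0,0],[0,0,0]], xyz=[[0,0,0],[0,0,0],[0,0,0],[0,0,0],[0,0,0],[0,0,0],[0,0,0],[0,0,0]], jaw=[0,0,0,0,0,0,0,0])

```text
time_s: 5.25
eef_pos: [0.4473, 0.3211, 0.035]
eef_rot: [0.0, 0.385, 0.923, 0.0]
wrist_force: [-1.5, -0.8, 6.1]
opening: 0.269
grasp_force: 60.3
```

```bash
python3 - <<'E'
from h import *
print(cmd([.5166,-.060,.175],np.radians(5.6)),ctrl.get_obs()["q"])
E
```

```text
(array([-31.98, -21.86, -14.01]), array([ 0.01, -0.  ,  6.51])) [ 4.07048444e-01  4.20310860e-01  1.79812007e+00  1.26201508e-05
  9.22105977e-01 -3.72825505e-01]
```

>>> send_rows(dr=[[0,0,0],[0,0,0],[0,0,0],[0,0,1],[0,0,2],[0,0,3],[0,0,4],[0,0,5]], xyz=[[0,0,-3],[0,0,-8],[0,0,-13],[-4,-2.7,-14],[-9,-6.1,-14],[-14,-9.5,-14],[-19,-13,-14],[-24,-16.4,-14]], jaw=[0,0,0,0,0,0,0,0])

```text
time_s: 6.25
eef_pos: [0.4983, 0.0332, 0.1737]
eef_rot: [-0.001, 0.612, 0.791, -0.0]
wrist_force: [0.8, 1.2, -2.1]
opening: 0.274
grasp_force: 59.6
```

```bash
python3 - <<'E'
from h import *
print(cmd([.5166,-.060,.175],np.radians(5.6)),ctrl.get_obs()["opening"])
E
```

```text
(array([-9.48, -0.56, -0.14]), array([-0.01, -0.  ,  1.48])) 0.27394707310960886
```

>>> send_rows(dr=[[0,0,0.7],[0,0,1.5],[0,0,1.5],[0,0,1.5],[0,0,1.5],[0,0,1.5],[0,0,1.5],[0,0,1.5]], xyz=[[-4,-0.3,0],[-7,-0.5,0],[-9,-0.55,0],[-9,-0.55,0],[-9,-0.55,0],[-9,-0.55,0],[-9,-0.55,0],[-9,-0.55,0]], jaw=[0,0,0,0,0,0,0,0])

```text
time_s: 7.25
eef_pos: [0.5164, -0.0531, 0.1744]
eef_rot: [0.0, 0.671, 0.742, 0.0]
wrist_force: [0.6, -0.2, -3.1]
opening: 0.266
grasp_force: 59.6
```

```bash
python3 - <<'E'
from h import *
import pickle
c=ctrl.calibration("wrist");im=ctrl.camera("wrist");pickle.dump((c,im),open("w3.pkl","wb"))
H=hsv(im);h,s,v=[H[...,i] for i in range(3)]
p,r=pose();X=r.as_matrix()[:,0]
b=[x for x in blobs((h>20)&(h<34)&(s>170)&(v>70)&(np.mgrid[:480,:640][0]<260),150)];print(b,p,X)
for q,_ in b:
    k=at("wrist",q,p[2]-.034+.097,c);print(k,r.inv().apply(k-p))
print(cmd([.5166,-.060,.14],np.radians(5.6)))
cv2.imwrite("pics/w3.png",im[...,::-1])
E
```

```text
[((np.float64(144.5), np.float64(23.3)), 4085), ((np.float64(549.0), np.float64(70.1)), 1048), ((np.float64(320.9), np.float64(210.2)), 11594)] [ 0.51641691 -0.05327357  0.17432138] [-9.95388482e-02  9.95033677e-01 -1.72350705e-05]
[0.47559252 0.04076378 0.23732138] [ 0.09763286 -0.03126079 -0.06300192]
[0.55002097 0.04104732 0.23732138] [ 0.09050647  0.04282624 -0.06300124]
[0.51036269 0.00895349 0.23732138] [ 0.06251956  0.00017034 -0.06300108]
(array([-0.67, -0.05,  3.43]), array([0.  , 0.  , 0.02]))
```

>>> send_rows(dr=[[0,0,0],[0,0,0],[0,0,0],[0,0,0],[0,0,0],[0,0,0],[0,0,0],[0,0,0]], xyz=[[-0.7,-0.05,0.5],[-0.8,-0.05,2],[-0.8,-0.05,3],[-0.8,-0.05,3.6],[-0.8,-0.05,4.1],[-0.8,-0.05,4.5],[-0.8,-0.05,4.8],[-0.8,-0.05,4.8]], jaw=[0,0,0,0,0,0,0,0])

```text
time_s: 8.3
eef_pos: [0.5167, -0.0608, 0.1263]
eef_rot: [-0.0, 0.671, 0.741, 0.001]
wrist_force: [-0.5, 4.4, -0.8]
opening: 0.264
grasp_force: 60.2
```

>>> send_rows(dr=[[0,0,0],[0,0,0],[0,0,0],[0,0,0],[0,0,0],[0,0,0],[0,0,0],[0,0,0]], xyz=[[0.05,0,0.4],[0.05,0,0.8],[0.05,0,1.2],[0.05,0,1.5],[0.05,0,1.8],[0.05,0,2],[0.05,0,2.1],[0.05,0,2.1]], jaw=[0,0,0,0,0,0,0,0])

```text
time_s: 9.3
eef_pos: [0.5165, -0.0606, 0.105]
eef_rot: [-0.001, 0.671, 0.741, 0.0]
wrist_force: [-1.1, 6.7, 1.5]
opening: 0.272
grasp_force: 60.6
```

>>> send_rows(dr=[[0,0,0],[0,0,0],[0,0,0],[0,0,0],[0,0,0],[0,0,0],[0,0,0],[0,0,0]], xyz=[[0,0,0],[0,0,0],[0,0,0],[0,0,-1],[0,0,-4],[0,0,-8],[0,0,-11],[0,0,-11]], jaw=[60,60,60,60,60,60,60,60])

```text
time_s: 10.3
eef_pos: [0.5186, -0.0618, 0.2189]
eef_rot: [0.003, 0.671, 0.741, 0.001]
wrist_force: [-0.5, -0.1, -0.1]
opening: 0.601
grasp_force: 0.0
```

```bash
python3 - <<'E'
from h import *
import pickle
c=ctrl.calibration("wrist");im=ctrl.camera("wrist");p,r=pose();pickle.dump((c,im,p,r),open("w4.pkl","wb"))
print(p)
cv2.imwrite("pics/w4.png",im[0:400,60:600,::-1])
E
```

```text
[ 0.51746135 -0.06143817  0.2168746 ]
```

View pics/w4.png

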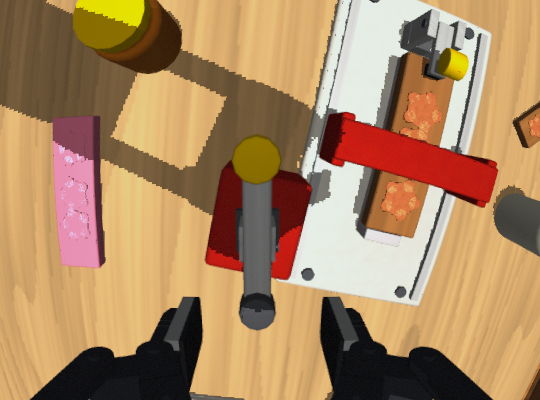

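The crank stands on the spindle, with the knob top at (316,160) and the counterweight top at about (317,303). The spacing between them will show whether it is fully down.

```bash
python3 - <<'E'
from h import *
import pickle
c,im,p,r=pickle.load(open("w4.pkl","rb"))
for dz in(0,.005,.01,.02):
    k=at("wrist",(316,160),.167+dz,c);w=at("wrist",(317,302),.134+dz,c);u=(k-w)[:2];print(k,w,np.linalg.norm(u),(w[:2]+.4*u).round(4),np.degrees(np.arctan2(u[1],u[0])))
k=at("wrist",(316,160),.167,c);print(cmd([*k[:2],.151]))
cc=at("wrist",(60+410,0+160),.085,c);print(cc)
E
```

```text
[ 0.5107338  -0.00104924  0.167     ] [ 0.51981728 -0.09155833  0.134     ] 0.09096375467397308 [ 0.5162 -0.0554] 95.73100425079136
[ 0.51072388 -0.0006137   0.172     ] [ 0.51959265 -0.08903625  0.139     ] 0.08886620737858072 [ 0.516  -0.0537] 95.72759748786076
[ 5.10713968e-01 -1.78161372e-04  1.77000000e-01] [ 0.51936801 -0.08651418  0.144     ] 0.08676866041255583 [ 0.5159 -0.052 ] 95.72402601463534
[0.51069413 0.00069292 0.187     ] [ 0.51891875 -0.08147003  0.154     ] 0.0825735675690082 [ 0.5156 -0.0486] 95.71633872945718
(array([ 6.09, -0.09,  6.58]), None)
[0.62283275 0.00616806 0.085     ]
```

>>> send_rows(dr=[[0,0,0],[0,0,0],[0,0,0],[0,0,0],[0,0,0],[0,0,0],[0,0,0],[0,0,0]], xyz=[[3,0,0],[6.1,-0.1,0],[6.1,-0.1,1.5],[6.1,-0.1,4.5],[6.1,-0.1,6.6],[6.1,-0.1,6.6],[6.1,-0.1,6.6],[6.1,-0.1,6.6]], jaw=[60,60,60,60,60,60,60,0])

```text
time_s: 11.35
eef_pos: [0.5103, -0.0009, 0.1502]
eef_rot: [0.001, 0.671, 0.741, 0.0]
wrist_force: [0.1, 0.2, 0.6]
opening: 0.399
grasp_force: 0.0
```

>>> send_rows(dr=[[0,0,0],[0,0,0],[0,0,0],[0,0,0],[0,0,0],[0,0,0],[0,0,0],[0,0,0]], xyz=[[0,0,0],[0,0,0],[0,0,0],[0,0,0],[0,0,0],[0,0,0],[0,0,0],[0,0,0]], jaw=[0,0,0,0,0,0,0,0])

```text
time_s: 12.35
eef_pos: [0.5103, -0.0004, 0.15]
eef_rot: [0.001, 0.671, 0.741, 0.0]
wrist_force: [-0.2, 1.6, 5.9]
opening: 0.263
grasp_force: 58.7
```

```bash
cat >> h.py <<'E'
def arc(cx,cy,n=8,step=22.5,rad=.06,a0=None,z=None):
    p,r=pose();v=p[:2]-[cx,cy];a=np.arctan2(v[1],v[0]) if a0 is None else np.radians(a0)
    print("ang",np.degrees(a).round(1),"rad",np.linalg.norm(v).round(4),"z",p[2].round(4))
    for i in range(1,n+1):
        b=a-np.radians(step)*i;t=np.array([cx+rad*np.cos(b),cy+rad*np.sin(b),z or p[2]])
        print((r.inv().apply(t-p)*100).round(1).tolist(),end=",")
    print()
E
python3 -c "
from h import *
arc(.5166,-.0605)"
```

```text
ang 96.0 rad 0.0604 z 0.15
[-0.5, 2.3, 0.0],[-1.8, 4.3, 0.0],[-3.7, 5.6, 0.0],[-6.0, 6.0, 0.0],[-8.3, 5.6, 0.0],[-10.3, 4.3, 0.0],[-11.6, 2.4, 0.0],[-12.0, 0.1, 0.0],
```

>>> send_rows(dr=[[0,0,0],[0,0,0],[0,0,0],[0,0,0],[0,0,0],[0,0,0],[0,0,0],[0,0,0]], xyz=[[-0.5,2.3,0],[-1.8,4.3,0],[-3.7,5.6,0],[-6,6,0],[-8.3,5.6,0],[-10.3,4.3,0],[-11.6,2.4,0],[-12,0.1,0]], jaw=[0,0,0,0,0,0,0,0])

```text
time_s: 13.35
eef_pos: [0.5231, -0.1199, 0.1498]
eef_rot: [0.001, 0.671, 0.741, 0.001]
wrist_force: [2.8, 5.9, 1.8]
opening: 0.266
grasp_force: 58.8
```

```bash
python3 -c "
from h import *
o=ctrl.get_obs();print(o['wrist_force'],o['opening'])
arc(.5166,-.0605,a0=-84.5)
im=ctrl.camera('top');H=hsv(im);h,s,v=[H[...,i] for i in range(3)]
for q,n in blobs(((h<4)|(h>175))&(s>190)&(v>70),100):print(q,n,at('top',q,.085))"
```

```text
[2.79342357 5.9493002  1.839421  ] 0.2655622620246866
ang -84.5 rad 0.0598 z 0.1498
[0.4, -2.4, -0.0],[1.7, -4.3, -0.0],[3.7, -5.6, -0.0],[6.0, -6.1, -0.0],[8.3, -5.6, -0.0],[10.2, -4.3, -0.0],[11.5, -2.3, 0.0],[12.0, -0.0, 0.0],
(np.float64(327.7), np.float64(218.5)) 572 [ 0.62971189 -0.01342544  0.085     ]
(np.float64(565.5), np.float64(253.6)) 453 [ 0.53446801 -0.60165743  0.085     ]
```

>>> send_rows(dr=[[0,0,0],[0,0,0],[0,0,0],[0,0,0],[0,0,0],[0,0,0],[0,0,0],[0,0,0]], xyz=[[0.4,-2.4,0],[1.7,-4.3,0],[3.7,-5.6,0],[6,-6.1,0],[8.3,-5.6,0],[10.2,-4.3,0],[11.5,-2.3,0],[12,0,0]], jaw=[0,0,0,0,0,0,0,0])

```text
time_s: 14.4
eef_pos: [0.5105, 0.0009, 0.15]
eef_rot: [-0.001, 0.671, 0.742, -0.0]
wrist_force: [-2.4, -4.4, 1.7]
opening: 0.266
grasp_force: 59.8
```

```bash
python3 -c "
from h import *
o=ctrl.get_obs();print(o['wrist_force'],o['opening'])
arc(.5166,-.0605,a0=95.5)"
```

```text
[-2.36213738 -4.42259169  1.70606352] 0.26628144953663163
ang 95.5 rad 0.0617 z 0.15
[-0.6, 2.3, -0.0],[-1.9, 4.3, -0.0],[-3.9, 5.5, -0.0],[-6.2, 6.0, -0.0],[-8.5, 5.5, -0.0],[-10.4, 4.2, -0.0],[-11.7, 2.3, -0.0],[-12.2, -0.0, -0.0],
```

>>> send_rows(dr=[[0,0,0],[0,0,0],[0,0,0],[0,0,0],[0,0,0],[0,0,0],[0,0,0],[0,0,0]], xyz=[[-0.6,2.3,0],[-1.9,4.3,0],[-3.8,5.6,0],[-6.1,6,0],[-8.4,5.6,0],[-10.4,4.3,0],[-11.6,2.3,0],[-12.1,0,0]], jaw=[0,0,0,0,0,0,0,0])

```text
time_s: 15.4
eef_pos: [0.5228, -0.1204, 0.1496]
eef_rot: [-0.0, 0.671, 0.741, 0.001]
wrist_force: [2.2, 9.2, 1.9]
opening: 0.263
grasp_force: 59.8
```

```bash
python3 -c "
from h import *
o=ctrl.get_obs();print(o['wrist_force'],o['opening'])
arc(.5166,-.0605,a0=-84.5)
im=ctrl.camera('top');H=hsv(im);h,s,v=[H[...,i] for i in range(3)]
for q,n in blobs(((h<4)|(h>175))&(s>190)&(v>70),100):print(q,n,at('top',q,.085))"
```

```text
[2.2369131  9.15961558 1.92790557] 0.26325409586774245
ang -84.5 rad 0.0602 z 0.1496
[0.5, -2.3, -0.0],[1.8, -4.3, -0.0],[3.7, -5.6, -0.0],[6.0, -6.0, 0.0],[8.3, -5.6, 0.0],[10.3, -4.3, 0.0],[11.6, -2.3, 0.0],[12.0, -0.0, 0.0],
(np.float64(348.0), np.float64(216.9)) 477 [ 0.63306619 -0.06368632  0.085     ]
(np.float64(565.4), np.float64(253.5)) 453 [ 0.53471972 -0.60142354  0.085     ]
```

>>> send_rows(dr=[[0,0,0],[0,0,0],[0,0,0],[0,0,0],[0,0,0],[0,0,0],[0,0,0],[0,0,0]], xyz=[[0.5,-2.3,0],[1.8,-4.3,0],[3.7,-5.6,0],[6,-6,0],[8.3,-5.6,0],[10.3,-4.3,0],[11.6,-2.3,0],[12,0,0]], jaw=[0,0,0,0,0,0,0,0])

```text
time_s: 16.45
eef_pos: [0.5105, 0.0006, 0.1501]
eef_rot: [-0.001, 0.671, 0.742, 0.0]
wrist_force: [-2.9, -0.2, 4.2]
opening: 0.264
grasp_force: 60.3
```

```bash
python3 -c "
from h import *
o=ctrl.get_obs();print(o['wrist_force'],o['opening'])
arc(.5166,-.0605,a0=95.5,step=10)
im=ctrl.camera('top');H=hsv(im);h,s,v=[H[...,i] for i in range(3)]
for q,n in blobs(((h<4)|(h>175))&(s>190)&(v>70),100):print(q,n,at('top',q,.085))"
```

```text
[-2.87662059 -0.21156752  4.22799455] 0.26448156260137373
ang 95.5 rad 0.0614 z 0.1501
[-0.2, 1.1, -0.0],[-0.5, 2.1, -0.0],[-1.0, 3.0, -0.0],[-1.6, 3.9, -0.0],[-2.3, 4.6, -0.0],[-3.2, 5.2, -0.0],[-4.1, 5.6, -0.0],[-5.1, 5.9, -0.0],
(np.float64(358.4), np.float64(214.9)) 418 [ 0.63773465 -0.08956288  0.085     ]
(np.float64(565.4), np.float64(253.7)) 453 [ 0.53422357 -0.60138919  0.085     ]
```

>>> send_rows(dr=[[0,0,0],[0,0,0],[0,0,0],[0,0,0],[0,0,0],[0,0,0],[0,0,0],[0,0,0]], xyz=[[-0.1,0.6,0],[-0.2,1.1,0],[-0.3,1.6,0],[-0.5,2.1,0],[-0.7,2.6,0],[-1,3,0],[-1,3,0],[-1,3,0]], jaw=[0,0,0,0,0,0,0,0])

```text
time_s: 17.5
eef_pos: [0.5399, -0.0046, 0.1502]
eef_rot: [-0.004, 0.671, 0.742, 0.001]
wrist_force: [-9.5, 15.0, 18.2]
opening: 0.271
grasp_force: 62.3
```

```bash
python3 -c "
from h import *
o=ctrl.get_obs();print(o['wrist_force'],o['torque'])
arc(.5166,-.0605,step=4,rad=.0605)"
```

```text
[-9.46203196 14.99596314 18.17351973] [ 2.48837024  2.00670998 -0.02413685]
ang 67.4 rad 0.0605 z 0.1502
[-0.2, 0.4, -0.0],[-0.5, 0.7, -0.0],[-0.7, 1.0, -0.0],[-1.0, 1.4, -0.0],[-1.3, 1.6, -0.0],[-1.6, 1.9, -0.0],[-2.0, 2.2, -0.0],[-2.3, 2.4, -0.0],
```

```bash
python3 -c "
from h import *
im=ctrl.camera('top');im0=cv2.imread('pics/top0.png')[...,::-1]
cv2.imwrite('pics/t2.png',cv2.resize(im[180:290,255:405,::-1],(750,550),interpolation=cv2.INTER_CUBIC))
for I in(im0,im):
    H=hsv(np.ascontiguousarray(I));h,s,v=[H[...,i] for i in range(3)];m=((h<4)|(h>175))&(s>190)&(v>70)
    ys,xs=np.nonzero(m[188:206,270:420]);print(xs.min()+270,xs.max()+270,xs.mean()+270,ys.mean()+188,at('top',(xs.mean()+270,ys.mean()+188),.085))
"
```

```text
315 328 320.75 197.58125 [0.68221973 0.00283925 0.085     ]
354 367 360.29411764705884 199.63025210084032 [ 0.6759323  -0.09522715  0.085     ]
```

View pics/t2.png

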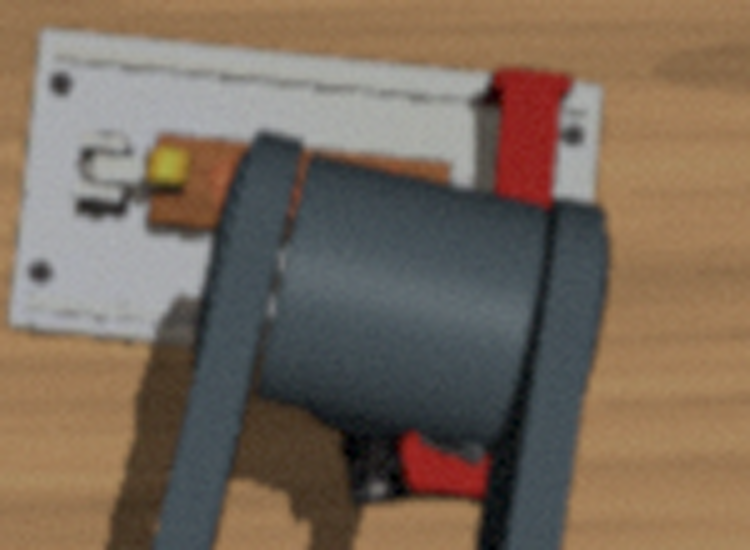

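The carriage now reads about 107 mm of travel, very near its end. I'll press on gently to be sure it is against the stop.

>>> send_rows(dr=[[0,0,0],[0,0,0],[0,0,0],[0,0,0],[0,0,0],[0,0,0],[0,0,0],[0,0,0]], xyz=[[-0.1,0.2,0],[-0.2,0.3,0],[-0.3,0.5,0],[-0.3,0.5,0],[-0.3,0.5,0],[-0.3,0.5,0],[-0.3,0.5,0],[-0.3,0.5,0]], jaw=[0,0,0,0,0,0,0,0])

```text
time_s: 18.55
eef_pos: [0.5463, -0.0079, 0.1503]
eef_rot: [-0.002, 0.671, 0.742, 0.001]
wrist_force: [-5.1, 11.4, 13.6]
opening: 0.261
grasp_force: 61.5
```

```bash
python3 -c "
from h import *
o=ctrl.get_obs();print(o['wrist_force'],o['torque'])
arc(.5166,-.0605,step=4,rad=.0605)
im=ctrl.camera('top')
for I in(im,):
    H=hsv(np.ascontiguousarray(I));h,s,v=[H[...,i] for i in range(3)];m=((h<4)|(h>175))&(s>190)&(v>70)
    ys,xs=np.nonzero(m[188:206,270:420]);print(xs.min()+270,xs.max()+270,xs.mean()+270,ys.mean()+188,at('top',(xs.mean()+270,ys.mean()+188),.085))
"
```

```text
[-5.09660958 11.42994265 13.62481331] [ 2.15362529  1.20216397 -0.01894663]
ang 60.5 rad 0.0604 z 0.1503
[-0.3, 0.3, -0.0],[-0.5, 0.7, -0.0],[-0.8, 1.0, -0.0],[-1.1, 1.2, -0.0],[-1.5, 1.5, -0.0],[-1.8, 1.7, -0.0],[-2.2, 1.9, -0.0],[-2.6, 2.1, -0.0],
354 367 360.2833333333333 199.55833333333334 [ 0.67611339 -0.0952049   0.085     ]
```

```bash
python3 -c "
from h import *
w=ctrl.camera('wrist')[...,::-1];s=ctrl.camera('side')[...,::-1]
cv2.imwrite('pics/m1.png',np.hstack([cv2.resize(w[100:420,160:480],(400,400)),cv2.resize(s[190:320,250:380],(400,400),interpolation=cv2.INTER_CUBIC)]))
"
```

View pics/m1.png

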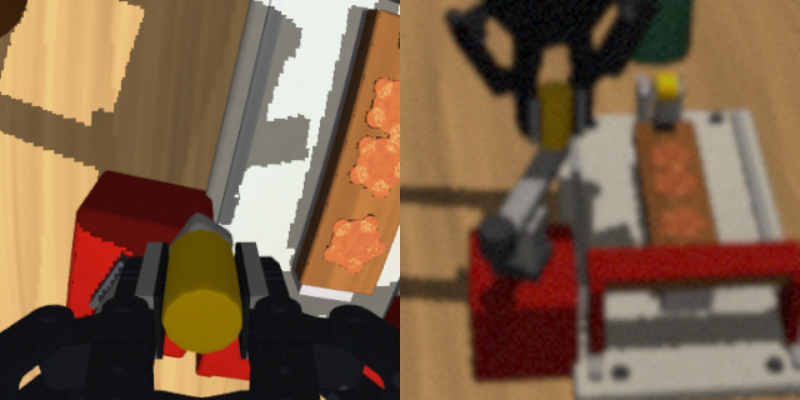

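The carriage is at the far end and did not move under the extra push, while the crank only leaned in its play, so it is on the stop. I'll ease back within the play and release.

>>> send_rows(dr=[[0,0,0],[0,0,0],[0,0,0],[0,0,0],[0,0,0],[0,0,0],[0,0,0],[0,0,0]], xyz=[[0.1,-0.3,0],[0.3,-0.6,0],[0.4,-0.9,0],[0.4,-0.9,0],[0.4,-0.9,0],[0.4,-0.9,0],[0.4,-0.9,0],[0.4,-0.9,0]], jaw=[0,0,0,0,0,0,0,0])

```text
time_s: 19.7
eef_pos: [0.54, -0.0055, 0.151]
eef_rot: [0.001, 0.671, 0.741, 0.003]
wrist_force: [5.6, 11.3, 7.6]
opening: 0.265
grasp_force: 60.5
```

```bash
python3 -c "
from h import *
o=ctrl.get_obs();print(o['wrist_force'],o['torque'])
arc(.5166,-.0605,n=1)"
```

```text
[ 5.60245677 11.25990083  7.55035381] [ 1.93860876 -0.82982228  0.01188064]
ang 67.0 rad 0.0598 z 0.151
[-1.5, 1.8, 0.0],
```

>>> send_rows(dr=[[0,0,0],[0,0,0],[0,0,0],[0,0,0],[0,0,0],[0,0,0],[0,0,0],[0,0,0]], xyz=[[0,0,0],[0,0,0],[0,0,0],[0,0,-1],[0,0,-4],[-2,0,-7],[-5,0,-7],[-5,0,-7]], jaw=[60,60,60,60,60,60,60,60])

```text
time_s: 20.7
eef_pos: [0.5429, -0.0593, 0.2205]
eef_rot: [0.001, 0.672, 0.74, 0.0]
wrist_force: [-0.6, 0.0, -0.8]
opening: 0.598
grasp_force: 0.0
```

```bash
python3 -c "
from h import *
import pickle
c=ctrl.calibration('wrist');w=ctrl.camera('wrist');s=ctrl.camera('side');pickle.dump((c,w,s,pose()),open('w5.pkl','wb'))
print(pose()[0])
for n,I in(('wrist',w),('side',s)):
    H=hsv(I);h,S,v=[H[...,i] for i in range(3)]
    print(n,blobs((h>20)&(h<34)&(S>170)&(v>70)&(np.mgrid[:480,:640][0]<320),20))
cv2.imwrite('pics/m2.png',np.hstack([cv2.resize(w[60:380,160:480,::-1],(400,400)),cv2.resize(s[190:320,250:380,::-1],(400,400),interpolation=cv2.INTER_CUBIC)]))
"
```

```text
[ 0.54223302 -0.05749582  0.21941053]
wrist [((np.float64(140.6), np.float64(26.5)), 3625), ((np.float64(482.5), np.float64(59.5)), 748), ((np.float64(327.5), np.float64(172.2)), 1878)]
side [((np.float64(339.6), np.float64(154.2)), 88), ((np.float64(336.2), np.float64(217.4)), 59), ((np.float64(227.1), np.float64(224.8)), 384), ((np.float64(296.5), np.float64(226.6)), 195)]
```

View pics/m2.png

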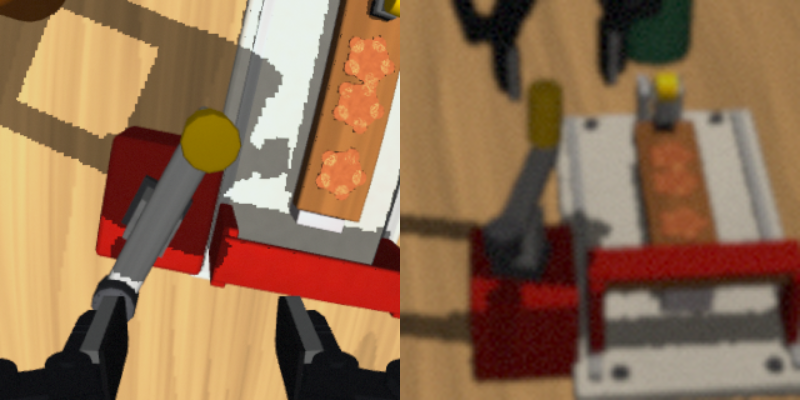

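The crank is on the spindle and the carriage is at the -y end. I'll triangulate the knob top from the two views to check its height.

```bash
python3 -c "
from h import *
import pickle
c,w,s,(p,r)=pickle.load(open('w5.pkl','rb'))
def tri(a,b):
    o1,d1=ray('wrist',a,c);o2,d2=ray('side',b)
    t=np.linalg.lstsq(np.c_[d1,-d2],o2-o1,rcond=None)[0];A=o1+d1*t[0];B=o2+d2*t[1];print(A,B,np.linalg.norm(A-B))
tri((328.8,172.8),(297.4,218.3))
k=at('wrist',(328.8,172.8),.167,c)-[.5166,-.0605,0];print('radius if down',np.hypot(*k[:2]),np.degrees(np.arctan2(k[1],k[0])))
# calibrate: jar cap / finger knob
tri((482.5,59.5),(336.2,217.4))
"
```

```text
[ 0.5417568  -0.00437647  0.16534622] [ 0.54281606 -0.00449721  0.16539698] 0.0010673283557778078
radius if down 0.061656962159690056 65.97817431825571
[0.64359499 0.08280351 0.09518209] [0.64323989 0.08277934 0.09502249] 0.000390065060445076
```

The knob top is at z = 0.165, so the crank is fully down. Next is the hold-down finger.

```bash
python3 -c "
from h import *
print(cmd([.6434,.0828,.14],np.radians(-6.5)),cmd([.6434,.0828,.098],np.radians(-6.5)))
"
```

```text
(array([12.97, 11.44,  7.94]), array([-0.  , -0.  ,  2.02])) (array([12.97, 11.45, 12.14]), array([-0.  , -0.  ,  2.02]))
```

>>> send_rows(dr=[[0,0,0.7],[0,0,1.4],[0,0,2],[0,0,2],[0,0,2],[0,0,2],[0,0,2],[0,0,2]], xyz=[[4,3.8,0],[9,7.6,0],[13,11.4,1],[13,11.4,4],[13,11.4,7.9],[13,11.4,7.9],[13,11.4,7.9],[13,11.4,7.9]], jaw=[60,60,60,60,60,60,60,60])

```text
time_s: 21.8
eef_pos: [0.6443, 0.0831, 0.1427]
eef_rot: [0.001, 0.745, 0.667, 0.001]
wrist_force: [-0.3, 0.3, 0.9]
opening: 0.601
grasp_force: 0.0
```

```bash
python3 -c "
from h import *
c=ctrl.calibration('wrist');I=ctrl.camera('wrist');p,r=pose()
H=hsv(I);h,S,v=[H[...,i] for i in range(3)]
for q,n in blobs((h>20)&(h<34)&(S>170)&(v>70)&(np.mgrid[:480,:640][0]<380),100): k=at('wrist',q,.097,c);print(q,n,k,r.inv().apply(k-p))
print(p,cmd([.6434,.0828,.098],np.radians(-6.5)))
"
```

```text
(np.float64(317.8), np.float64(284.7)) 1338 [0.6432528  0.08331734 0.097     ] [ 0.00018337 -0.00114714  0.04555042]
(np.float64(5.2), np.float64(311.0)) 546 [0.41891972 0.07945284 0.097     ] [-0.02839566 -0.22368459  0.0447834 ]
[0.64421686 0.08301487 0.14255403] (array([-0.03, -0.09,  4.46]), array([ 0.03, -0.  ,  0.03]))
```

>>> send_rows(dr=[[0,0,0],[0,0,0],[0,0,0],[0,0,0],[0,0,0],[0,0,0],[0,0,0],[0,0,0]], xyz=[[0,-0.1,1.5],[0,-0.1,3],[0,-0.1,4.4],[0,-0.1,4.4],[0,-0.1,4.4],[0,-0.1,4.4],[0,-0.1,4.4],[0,-0.1,4.4]], jaw=[60,60,60,60,60,0,0,0])

```text
time_s: 22.85
eef_pos: [0.6429, 0.0831, 0.0971]
eef_rot: [0.001, 0.745, 0.667, 0.001]
wrist_force: [2.0, -1.0, 1.4]
opening: 0.175
grasp_force: 60.1
```

>>> send_rows(dr=[[0,0,0],[0,0,0],[0,0,0],[0,0,0],[0,0,0],[0,0,0],[0,0,0],[0,0,0]], xyz=[[0,0,0],[0,0,0],[0,0,0],[0,0,0],[0,0,0],[0,0,0],[0,0,0],[0,0,0]], jaw=[0,0,0,0,0,0,0,0])

```text
time_s: 23.85
eef_pos: [0.6429, 0.0831, 0.0971]
eef_rot: [0.001, 0.745, 0.667, 0.001]
wrist_force: [2.4, -0.1, 5.3]
opening: 0.175
grasp_force: 60.6
```

```bash
python3 -c "
from h import *
p,r=pose();print(p,r.as_matrix()[:,0])
for t in np.linspace(0,1.6,9)[1:]:
    a=np.radians(39.5)+t;print([round(4.405*(np.cos(np.radians(39.5))-np.cos(a)),1),0,round(-4.405*(np.sin(a)-np.sin(np.radians(39.5))),1)],end=',')
"
```

```text
[0.64288904 0.08313817 0.09712457] [1.10220730e-01 9.93907124e-01 1.36175073e-04]
[np.float64(0.6), 0, np.float64(-0.6)],[np.float64(1.4), 0, np.float64(-1.1)],[np.float64(2.2), 0, np.float64(-1.4)],[np.float64(3.0), 0, np.float64(-1.6)],[np.float64(3.9), 0, np.float64(-1.6)],[np.float64(4.8), 0, np.float64(-1.4)],[np.float64(5.6), 0, np.float64(-1.0)],[np.float64(6.3), 0, np.float64(-0.5)],
```

>>> send_rows(dr=[[0,0,0],[0,0,0],[0,0,0],[0,0,0],[0,0,0],[0,0,0],[0,0,0],[0,0,0]], xyz=[[0.6,0,-0.6],[1.4,0,-1.1],[2.2,0,-1.4],[3,0,-1.6],[3.9,0,-1.6],[4.8,0,-1.4],[5.6,0,-1],[6.2,0,-0.6]], jaw=[0,0,0,0,0,0,0,0])

```text
time_s: 24.85
eef_pos: [0.6498, 0.144, 0.1035]
eef_rot: [0.001, 0.745, 0.667, 0.0]
wrist_force: [3.0, -2.7, 6.7]
opening: 0.166
grasp_force: 58.9
```

>>> send_rows(dr=[[0,0,0],[0,0,0],[0,0,0],[0,0,0],[0,0,0],[0,0,0],[0,0,0],[0,0,0]], xyz=[[0,0,0],[0,0,0],[0,0,0],[0,0,-2],[0,0,-6],[0,0,-10],[0,0,-12],[0,0,-12]], jaw=[60,60,60,60,60,60,60,60])

```text
time_s: 25.85
eef_pos: [0.6499, 0.1449, 0.2247]
eef_rot: [0.001, 0.745, 0.667, 0.002]
wrist_force: [0.1, -0.4, -0.4]
opening: 0.604
grasp_force: 0.0
```

```bash
cat > look.py <<'E'
from h import *
c=ctrl.calibration('wrist');I=ctrl.camera('wrist');s=ctrl.camera('side');p,r=pose()
def tri(a,b):
    o1,d1=ray('wrist',a,c);o2,d2=ray('side',b)
    t=np.linalg.lstsq(np.c_[d1,-d2],o2-o1,rcond=None)[0];A=o1+d1*t[0];B=o2+d2*t[1];return ((A+B)/2).round(4),np.linalg.norm(A-B).round(4)
def yel(I,m):
    H=hsv(I);h,S,v=[H[...,i] for i in range(3)];return blobs((h>20)&(h<34)&(S>170)&(v>70)&(np.mgrid[:480,:640][0]<400),m)
a=yel(I,200);b=yel(s,20);print(p)
for x,n in a:
    for y,m in b:
        q,e=tri(x,y)
        if e<.012: print(x,n,y,m,q,e)
cv2.imwrite('pics/look.png',I[...,::-1])
E
python3 look.py
```

```text
[0.6481281 0.14478   0.2209783]
(np.float64(320.3), np.float64(235.6)) 664 (np.float64(332.7), np.float64(199.1)) 31 [0.6501 0.148  0.1015] 0.001
(np.float64(63.9), np.float64(326.4)) 2082 (np.float64(226.8), np.float64(224.8)) 407 [0.4029 0.0881 0.1023] 0.0004
```

The finger is up, with its knob at (0.650, 0.148, 0.10). Now the board.

```bash
python3 -c "
from h import *
print(cmd([.6367,.0321,.12],np.radians(-6.5)),cmd([.6367,.0321,.048],np.radians(-6.5)))"
```

```text
(array([-11.32,   0.13,  10.1 ]), array([-0.02,  0.  ,  0.03])) (array([-11.32,   0.14,  17.3 ]), array([-0.02,  0.  ,  0.03]))
```

>>> send_rows(dr=[[0,0,0],[0,0,0],[0,0,0],[0,0,0],[0,0,0],[0,0,0],[0,0,0],[0,0,0]], xyz=[[-5,0,0],[-10,0.1,0],[-11.3,0.1,4],[-11.3,0.1,8],[-11.3,0.1,12],[-11.3,0.1,12],[-11.3,0.1,12],[-11.3,0.1,12]], jaw=[80,80,80,80,80,80,80,80])

```text
time_s: 26.95
eef_pos: [0.6388, 0.0324, 0.1043]
eef_rot: [0.001, 0.745, 0.667, 0.001]
wrist_force: [-0.2, 0.5, 0.1]
opening: 0.799
grasp_force: 0.0
```

```bash
python3 -c "
from h import *
c=ctrl.calibration('wrist');I=ctrl.camera('wrist');p,r=pose()
H=hsv(I);h,S,v=[H[...,i] for i in range(3)]
m=(h<16)&(S>120)&(v>70)
for y in range(190,330,15):
    xs=np.nonzero(m[y,220:420])[0]
    if len(xs)>5:
        a=at('wrist',(xs.min()+220,y),.058,c);b=at('wrist',(xs.max()+220,y),.058,c);print(y,xs.min()+220,xs.max()+220,len(xs),(r.inv().apply(a-p)*1000).round(1),(r.inv().apply(b-p)*1000).round(1))
print(p,cmd([.6367,.0321,.048],np.radians(-6.5)))"
```

```text
190 270 365 96 [ 48.  -23.5  46.3] [47.9 21.  46.4]
205 270 365 96 [ 40.8 -23.8  46.3] [40.7 21.2 46.4]
220 271 364 94 [ 33.5 -23.5  46.3] [33.4 20.9 46.4]
235 271 364 94 [ 26.  -23.8  46.3] [25.9 21.2 46.4]
250 272 363 92 [ 18.3 -23.6  46.3] [18.3 21.  46.4]
265 272 362 91 [ 10.5 -24.   46.3] [10.4 20.8 46.4]
280 273 362 90 [  2.3 -23.8  46.3] [ 2.3 21.1 46.4]
295 274 361 88 [ -6.1 -23.7  46.3] [-6.1 20.9 46.4]
310 275 360 86 [-14.8 -23.6  46.3] [-14.8  20.8  46.4]
325 276 359 83 [-23.9 -23.6  46.3] [-23.9  20.6  46.4]
[0.63872863 0.03236247 0.10435577] (array([-0.05, -0.22,  5.63]), array([0.03, 0.  , 0.03]))
```

>>> send_rows(dr=[[0,0,0],[0,0,0],[0,0,0],[0,0,0],[0,0,0],[0,0,0],[0,0,0],[0,0,0]], xyz=[[0,-0.15,2],[0,-0.15,4],[0,-0.15,5.3],[0,-0.15,5.6],[0,-0.15,5.6],[0,-0.15,5.6],[0,-0.15,5.6],[0,-0.15,5.6]], jaw=[80,80,80,80,80,0,0,0])

```text
time_s: 28.0
eef_pos: [0.6367, 0.0325, 0.0473]
eef_rot: [0.001, 0.745, 0.667, 0.001]
wrist_force: [0.6, -0.1, 4.4]
opening: 0.527
grasp_force: 62.5
```

>>> send_rows(dr=[[0,0,0],[0,0,0],[0,0,0],[0,0,0],[0,0,0],[0,0,0],[0,0,0],[0,0,0]], xyz=[[0,0,0],[0,0,0],[0,0,0],[0,0,-0.5],[0,0,-2],[0,0,-5],[0,0,-10],[0,0,-15]], jaw=[0,0,0,0,0,0,0,0])

```text
time_s: 29.0
eef_pos: [0.6354, 0.0326, 0.198]
eef_rot: [-0.0, 0.745, 0.667, -0.0]
wrist_force: [1.5, 0.8, -1.9]
opening: 0.534
grasp_force: 62.0
```

The grip sits too low for the tray: the fingertips would hit its floor first. I'll set the board back on the bed and regrip it higher.

>>> send_rows(dr=[[0,0,0],[0,0,0],[0,0,0],[0,0,0],[0,0,0],[0,0,0],[0,0,0],[0,0,0]], xyz=[[0,0,5],[0,0,9],[0,0,12.5],[0,0,14.3],[0,0,14.7],[0,0,14.9],[0,0,15],[0,0,15]], jaw=[0,0,0,0,0,0,0,0])

```text
time_s: 30.0
eef_pos: [0.6366, 0.0325, 0.0473]
eef_rot: [0.001, 0.745, 0.667, 0.001]
wrist_force: [0.8, 0.4, 1.1]
opening: 0.527
grasp_force: 62.5
```

>>> send_rows(dr=[[0,0,0],[0,0,0],[0,0,0],[0,0,0],[0,0,0],[0,0,0],[0,0,0],[0,0,0]], xyz=[[0,0,0],[0,0,0],[0,0,-0.4],[0,0,-1],[0,0,-1.4],[0,0,-1.4],[0,0,-1.4],[0,0,-1.4]], jaw=[70,70,70,70,70,70,0,0])

```text
time_s: 31.0
eef_pos: [0.6363, 0.0325, 0.0608]
eef_rot: [0.0, 0.745, 0.667, 0.0]
wrist_force: [0.2, -0.1, 3.7]
opening: 0.518
grasp_force: 63.7
```

>>> send_rows(dr=[[0,0,0],[0,0,0],[0,0,0],[0,0,0],[0,0,0],[0,0,0],[0,0,0],[0,0,0]], xyz=[[0,0,0],[0,0,0],[0,0,0],[0,0,-0.5],[0,0,-2],[0,0,-5],[0,0,-10],[0,0,-14]], jaw=[0,0,0,0,0,0,0,0])

```text
time_s: 32.0
eef_pos: [0.6361, 0.0326, 0.2029]
eef_rot: [0.0, 0.745, 0.667, 0.0]
wrist_force: [0.6, 0.6, -1.9]
opening: 0.525
grasp_force: 63.1
```

```bash
python3 -c "
from h import *
print(ctrl.get_obs()['q'],cmd([.4367,-.360,.15],np.radians(-91.5)),cmd([.4367,-.360,.025],np.radians(-91.5)))"
```

```text
[-1.34889588e-01  3.57149606e-01  1.48683889e+00  4.15250834e-06
  1.29632855e+00 -2.45214531e-02] (array([-41.21, -15.5 ,   5.27]), array([ 1.00e-02, -2.00e-02,  1.42e+01])) (array([-41.21, -15.52,  17.77]), array([ 1.00e-02, -2.00e-02,  1.42e+01]))
```

>>> send_rows(dr=[[0,0,0],[0,0,1.5],[0,0,3],[0,0,4.5],[0,0,6],[0,0,7.5],[0,0,9],[0,0,10.5]], xyz=[[0,0,-3],[-4,-1.5,-3],[-9,-3.4,-3],[-14,-5.3,-3],[-19,-7.1,-3],[-24,-9,-3],[-29,-10.9,-2],[-34,-12.8,0]], jaw=[0,0,0,0,0,0,0,0])

```text
time_s: 33.0
eef_pos: [0.4708, -0.2931, 0.2018]
eef_rot: [0.001, 0.984, 0.177, 0.001]
wrist_force: [0.9, -0.0, -2.1]
opening: 0.523
grasp_force: 63.1
```

```bash
python3 -c "
from h import *
print(cmd([.4367,-.360,.10],np.radians(-91.5)))"
```

```text
(array([-5.54,  5.05, 10.19]), array([ 0.02, -0.02,  3.65]))
```

>>> send_rows(dr=[[0,0,1.5],[0,0,3],[0,0,3.7],[0,0,3.7],[0,0,3.7],[0,0,3.7],[0,0,3.7],[0,0,3.7]], xyz=[[-3,2.7,0],[-5.5,5,2],[-5.5,5,6],[-5.5,5,10],[-5.5,5,10],[-5.5,5,10],[-5.5,5,10],[-5.5,5,10]], jaw=[0,0,0,0,0,0,0,0])

```text
time_s: 34.0
eef_pos: [0.4382, -0.3581, 0.102]
eef_rot: [0.001, 1.0, -0.013, 0.001]
wrist_force: [-0.8, 0.1, -1.9]
opening: 0.519
grasp_force: 63.0
```

```bash
python3 -c "
from h import *
print(cmd([.4367,-.360,.025],np.radians(-91.5)),pose()[0])
im=ctrl.camera('top');H=hsv(im);h,s,v=[H[...,i] for i in range(3)]
for q,n in blobs((s<45)&(v>130),300):print(q,n)
c=ctrl.calibration('wrist');I=ctrl.camera('wrist');p,r=pose()
H=hsv(I);h,S,v=[H[...,i] for i in range(3)];m=(h<16)&(S>120)&(v>60);
for x in (290,320,350):
  ys=np.nonzero(m[100:330,x])[0]+100
  print(x,ys.min(),ys.max(),(r.inv().apply(at('wrist',(x,ys.min()),p[2]-.003,c)-p)*1000).round(1))
cv2.imwrite('pics/w9.png',I[...,::-1])
w=(S<60)&(v>120);w=w.astype(np.uint8)
n,l,st,cc=cv2.connectedComponentsWithStats(w)
for i in range(1,n):
  if st[i,4]>1500:print(st[i],at('wrist',st[i,:2],.012,c))
"
```

```text
(array([-0.16,  0.18,  7.7 ]), array([ 0.02, -0.02, -0.  ])) [ 0.43822799 -0.35812372  0.10196269]
(np.float64(556.2), np.float64(163.3)) 2674
(np.float64(207.7), np.float64(197.1)) 447
(np.float64(304.4), np.float64(219.0)) 4925
(np.float64(368.8), np.float64(226.1)) 435
(np.float64(459.9), np.float64(266.9)) 518
(np.float64(87.4), np.float64(355.1)) 6580
(np.float64(572.7), np.float64(395.4)) 6440
(np.float64(105.3), np.float64(454.3)) 3407
290 178 329 [ 60.2 -10.1   3. ]
320 177 329 [60.5  0.4  3.1]
350 176 329 [60.9 10.8  3.1]
[  205   118   238   222 24503] [ 0.52556195 -0.29286293  0.012     ]
[ 532  325  108  155 7150] [ 0.37770551 -0.51649506  0.012     ]
```

>>> send_rows(dr=[[0,0,0],[0,0,0],[0,0,0],[0,0,0],[0,0,0],[0,0,0],[0,0,0],[0,0,0]], xyz=[[-0.2,0.2,3],[-0.2,0.2,5],[-0.2,0.2,6.4],[-0.2,0.2,7],[-0.2,0.2,7.3],[-0.2,0.2,7.5],[-0.2,0.2,7.6],[-0.2,0.2,7.6]], jaw=[0,0,0,0,0,0,0,0])

```text
time_s: 35.1
eef_pos: [0.4357, -0.3597, 0.0248]
eef_rot: [0.0, 1.0, -0.013, 0.0]
wrist_force: [0.2, 0.1, -0.2]
opening: 0.519
grasp_force: 63.1
```

>>> send_rows(dr=[[0,0,0],[0,0,0],[0,0,0],[0,0,0],[0,0,0],[0,0,0],[0,0,0],[0,0,0]], xyz=[[0,0,0],[0,0,0],[0,0,0],[0,0,-1],[0,0,-4],[0,0,-9],[-5,0,-14],[-10,0,-20]], jaw=[75,75,75,75,75,75,75,75])

```text
time_s: 36.1
eef_pos: [0.3498, -0.3568, 0.208]
eef_rot: [0.0, 1.0, -0.013, 0.0]
wrist_force: [-0.3, -1.4, 0.6]
opening: 0.751
grasp_force: 0.0
```

```bash
python3 - <<'E'
from h import *
im=ctrl.camera('top');s=ctrl.camera('side');H=hsv(im);h,S,v=[H[...,i] for i in range(3)]
def tri(a,b):
    o1,d1=ray('top',a);o2,d2=ray('side',b)
    t=np.linalg.lstsq(np.c_[d1,-d2],o2-o1,rcond=None)[0];A=o1+d1*t[0];B=o2+d2*t[1];return ((A+B)/2).round(4),np.linalg.norm(A-B).round(4)
yt=blobs((h>20)&(h<34)&(S>150)&(v>90),8);G=hsv(s);g,T,V=[G[...,i] for i in range(3)];ys=blobs((g>20)&(g<34)&(T>150)&(V>70),15)
for a,n in yt:
    for b,m in ys:
        q,e=tri(a,b)
        if e<.006 and .05<q[2]<.2:print(a,n,b,m,q,e)
m=((h<4)|(h>175))&(S>190)&(v>70)
for q,n in blobs(m,20):print("red",q,n,at('top',q,.085))
for i,(q,n) in enumerate(blobs((h<16)&(S>90)&(v>50)&(np.mgrid[:480,:640][1]>400)&(np.mgrid[:480,:640][1]<520)&(np.mgrid[:480,:640][0]>240)&(np.mgrid[:480,:640][0]<345),60)):print("board",q,n,at('top',q,.022))
E
```

```text
(np.float64(261.0), np.float64(210.2)) 40 (np.float64(333.0), np.float64(198.6)) 49 [0.6501 0.149  0.1022] 0.0009
(np.float64(324.2), np.float64(252.8)) 29 (np.float64(296.5), np.float64(225.5)) 217 [ 0.5411 -0.0008  0.1456] 0.0003
(np.float64(296.7), np.float64(314.2)) 16 (np.float64(227.0), np.float64(224.6)) 407 [0.4018 0.0651 0.1192] 0.0045
red (np.float64(334.7), np.float64(146.5)) 28 [ 0.81158276 -0.03434162  0.085     ]
red (np.float64(358.2), np.float64(221.6)) 541 [ 0.62103514 -0.08865136  0.085     ]
red (np.float64(565.4), np.float64(253.6)) 453 [ 0.53447164 -0.60140637  0.085     ]
red (np.float64(351.7), np.float64(255.4)) 142 [ 0.53771183 -0.0706054   0.085     ]
red (np.float64(341.8), np.float64(273.0)) 257 [ 0.49506093 -0.04538653  0.085     ]
board (np.float64(459.1), np.float64(252.1)) 1751 [ 0.54618674 -0.35703257  0.022     ]
board (np.float64(417.4), np.float64(276.9)) 324 [ 0.48361067 -0.24558761  0.022     ]
board (np.float64(461.3), np.float64(300.5)) 979 [ 0.42128591 -0.35695295  0.022     ]
board (np.float64(503.8), np.float64(285.9)) 519 [ 0.45688945 -0.46953411  0.022     ]
board (np.float64(419.7), np.float64(319.7)) 1153 [ 0.37437486 -0.24741637  0.022     ]
board (np.float64(501.7), np.float64(310.0)) 147 [ 0.39527589 -0.46062242  0.022     ]
```

```bash
python3 -c "
from bench import ctrl
print(ctrl.hand_in())"
```

```text
the job is handed in; nothing more can be done
None
```

The job is handed in; no verdict came back. The crank is fully down on the spindle, the carriage is wound to where a further push didn't move it, the finger is up, and the board lies in the middle of the tray; nothing was knocked that I saw, though I didn't re-measure the four bystanders.

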